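Change over the sample trays

ROBOT

A 6-joint arm with a two-finger parallel gripper is mounted at the origin on a cart in front of the work surface, level with it; the furniture and walls round the work are solid. World frame = base frame: x ahead of the robot, y to its left, z up, the work surface at z = 0. Lengths are in m, angles in rad, forces in N, time in s.
With the tool pointing down it reaches from about 0.4 to 0.825 m from the base axis. Payload 7 kg.
Tool frame: the origin (TCP) lies midway between the tips of the shut fingers; the grasp point (between the pads) lies arm.hold_point_z behind it (arm.hold_point_z is the distance from the TCP to the grasp point, in m); z points along the fingers, y is the line along which they close (so a half turn about z gives the same grasp; the last joint's range is limited). The gripper opens to 88 mm and grips with 3 to 60 N. Pads are 19 mm wide; open, the fingers measure 130 mm over their backs; the gripper's body (78 mm by 193 mm) begins 47 mm behind the grasp point.
Start: joints at [1.622, 0.359, 0.012, 0, -1.224, -0.288], TCP at [0.158, 0.656, 0.227] pointing down, gripper open.
Joint ranges: [-3.07, 3.07], [-1.43, 2.12], [-1.02, 1.25], [-3.03, 1.67], [-3.05, -0], [-3.03, 3.03]. Speed limits (rad/s): [2.39, 2.39, 3.01, 3.14, 3.14, 3.14].

INTERFACE

Orientations are given as [roll, pitch, yaw] about the fixed x, y, z axes, in that order (R = Rz(yaw) Ry(pitch) Rx(roll)).
In Python, from station import arm gives the robot as it stands.
- The arm moves only by the shell command python3 -m crank 'ROWS' [OPENING] [FORCE]. ROWS is JSON, a list that holds one entry, the list of rows, each a list of 4 numbers: the shift along the tool's x, y, z in units of 25 mm (1.0 is 25 mm), then the turn about the tool's z in units of 5 degrees (1.0 is 5 degrees). A call has 1 to 12 rows; each row is the pose to reach, as a shift and turn from the pose commanded when the call began, along the tool's axes at that moment; what a row does not reach only later rows make up. A row lasts 1/8 s, in which the tool goes at most 62.5 mm and 10.7 degrees, less where a joint would pass 70% of its speed; a pose out of reach is approached as far as the arm can. A call with a gripper value outside its range is refused whole. OPENING is the closure, from 0 (fully open) to 1 (shut), set as the call begins (- or left out, the last holds). The fingers move at their own pace and stop on an object; FORCE is the grip in N (left out, the last holds). Time passes only in rows, so rows that repeat a pose let the fingers close. It gives the time, the measured TCP pose, the force, the opening and the grip force at its end, in the units of the state.
- arm.get_state(): the state, without advancing time (a new reading comes with each control period).
- arm.grab_frame(name): name is "scene" or "top" or "wrist"; returns (picture, depth): 480x640x3 uint8, red, green, blue; 480x640 float32, m along the optical axis (not along the pixel's ray), 0 where there is no reading.
- arm.get_calibration(name): a dict with "mtx" (3x3 intrinsics, pixels), "R" (3x3) and "t" (3): a world point X has camera coordinates R X + t; the wrist camera has in their place "mount" (4x4, takes a point from camera to tool coordinates, whose origin is the TCP and whose axes are the flange's). Camera axes: x right, y down, z forward; pixel columns grow to the right and rows downward; lengths in m; the calibration is good to about 2 mm. A picture is of the moment at which its call begins: read the wrist's pose just before it. get_calibration takes no time and is no camera call.
- arm.job_done(): hands the job in; it is judged then, once.
Trained networks look in the newest picture that a camera, given by its name, has taken for a name from the list of things; names that differ only in an ending like _2 or _b are one class to them, and where a whole thing is asked for, a point or a joint stands for the part that bears it (a point fixed in the world has none). Each returns a list of dicts, best first, with "score" (0 to 1); they miss things now and then, are a little off and sometimes report something else, mostly with a low value. They report only what shows in the picture. A call takes as long as a camera call. They do not tell look-alikes from the thing itself.
- arm.recognise(thing, camera): "extent" ([left, top, width, height] in pixels, round what is visible of it).
- arm.trace(thing, camera): "mask" (480x640 bool, what is visible of it) and "extent" ([left, top, width, height] in pixels, round what is visible of it).
The state is a dict: "t": time; "q": joint angles; "qd": joint speeds; "joint_efforts": joint torques, N m; "eef_pos": TCP position; "ee_rot": TCP orientation; "force": force on the tool from outside, world axes, zero at the start; "moment": the same for the moment, N m; "width": finger opening in m; "gripper_force": force on a finger pad.
Only numpy, scipy, OpenCV 4.12 (cv2) and the standard library are available. Lean on these libraries where they do the work, as an engineer would, in place of code of your own. Each camera call takes 0.05 s, during which the arm holds its last target. There are 200 camera calls.

TASK

Two sample docks stand side by side: the tray with the small vial is pulled out, the tray with the petri dish is in. First push the vial's tray fully home, then hook a fingertip behind the lip of the petri dish's tray and draw it out to its stop. Do it with the fingers only, gently: grip and lift nothing, do not touch the vial or the dish, keep both standing on their trays, and leave the things around the docks where they are.

Things in the scene. Friction and masses are not known exactly. Their poses are not given: they have to be found in the camera images.
- dish_dock: the dock of the petri dish: fixed low white housing with clear cover, 120 mm wide, 83 mm high above the worktop, aluminium tray sliding out of its open front; both docks are alike. Origin on its underside, 35 mm behind the front edge of its 130 mm deep base; x to its back, y to its left. The cover spans x from -5 to 95 mm, so it begins 63 mm behind the lip point of a tray that is home.
- vial_dock: the dock of the small vial: fixed low white housing with clear cover, 120 mm wide, 83 mm high above the worktop, aluminium tray sliding out of its open front; both docks are alike. Origin on its underside, 35 mm behind the front edge of its 130 mm deep base; x to its back, y to its left. The cover spans x from -5 to 95 mm, so it begins 63 mm behind the lip point of a tray that is home.
- dish_tray (a joint): sliding tray of the dish dock, m: 0 = fully home, 0.075 = fully out at its stop. Slides level along the -x axis of dish_lip, towards the front. Stays where it is left (friction about 1.5 N; no spring, no latch). Carries the petri dish; starts home or nearly so (0 to 0.012).
- vial_tray (a joint): sliding tray of the vial dock, m: 0 = fully home, 0.075 = fully out at its stop. Slides level along the -x axis of vial_lip, towards the front. Stays where it is left (friction about 1.5 N; no spring, no latch). Carries the vial; starts pulled out (0.045 to 0.060).
- dish_lip (a point): middle of the top edge of the dish tray's lip, 39 mm above the worktop; moves with the tray. x points level into the dock (the way home), y along the lip, z up. The lip is an upright wall across the tray's front end, 74 mm long, 8 mm thick (4 mm each side of this point), lower edge 12 mm above the worktop, standing 21 mm above the trough floor behind it.
- vial_lip (a point): middle of the top edge of the vial tray's lip, 39 mm above the worktop; moves with the tray. x points level into the dock (the way home), y along the lip, z up. The lip is an upright wall across the tray's front end, 74 mm long, 8 mm thick (4 mm each side of this point), lower edge 12 mm above the worktop, standing 21 mm above the trough floor behind it.
- dish_deck (a point): middle of the floor of the dish tray's sample deck (85 x 86 mm inside, 3 to 5 mm rim at sides and rear), 105.5 mm behind the lip point; moves with the tray. Between lip and deck is the finger trough, 54 mm long, 74 mm wide, open above and at both sides, floor 18 mm above the worktop, ended at the back by a wall 16 mm high above that floor
- vial_deck (a point): middle of the floor of the vial tray's sample deck, as dish_deck
- dish: loose closed petri dish, 57 mm across, 15 mm high, lying on the dish tray's deck; origin at the centre of its underside
- dish_mid (a point): centre of the petri dish, half-way up
- vial: loose capped sample vial, 23 mm across, 52 mm high, standing on the vial tray's deck; origin at the centre of its underside
- vial_mid (a point): centre of the vial, half-way up
- redcap_bottle: bystander: screw-cap bottle, 48 mm across, 111 mm high, left of the docks; origin at the centre of its underside
- beaker: bystander: small glass beaker, 53 mm across, 69 mm high, left of the docks; origin at the centre of its underside
- tube_rack: bystander: small clear rack of capped tubes, 60 x 161 x 82 mm, right of the docks; origin at the centre of its underside
Things that resemble listed ones, but are neither listed nor needed, are in the scene too. There is more than one size of the dish; the one meant has the size given above.

How it is judged:
On the way, in this order (a step that is already met when the one before it is completed fails the run):
1. the vial's tray is pushed home while the dish's tray is still in (value of joint vial_tray below 0.004 m and value of joint dish_tray below 0.02 m), for 0.2 s.
2. the dish's tray is being drawn by a finger against the back of its lip (value of joint dish_tray between 0.025 and 0.07 m and contact force between the fingers and dish_tray_c5 above 0.3 N), for 0.05 s.
3. the dish's tray is out at its stop (value of joint dish_tray above 0.071 m), for 0.2 s.
At the end, for the whole second after the job is handed in: The dish's tray is out within 5 mm of its stop, the vial's tray home within 5 mm, and dish and vial stand at rest and upright (within 0.2 rad) on the floor of their trays' decks (value of joint dish_tray above 0.07 m and value of joint vial_tray below 0.005 m and horizontal distance between dish_mid and dish_deck below 0.05 m and height (world z) of dish_mid between 0.0195 and 0.0315 m and angle between each of dish_mid, vial_mid's own z axis and vertical below 0.2 rad and linear speed of each of dish, vial below 0.02 m/s and horizontal distance between vial_mid and vial_deck below 0.05 m and height (world z) of vial_mid between 0.038 and 0.05 m); the robot touches nothing.
It fails at once if the robot presses on the vial or the dish (contact force between any of the fingers, the arm and vial above 0.5 N or contact force between any of the fingers, the arm and dish above 0.5 N).
It fails at once if a lip is pinched between the fingers ((contact force between the fingers and dish_tray_c6 above 1.5 N and contact force between the fingers and dish_tray_c5 above 1.5 N) or (contact force between the fingers and vial_tray_c6 above 1.5 N and contact force between the fingers and vial_tray_c5 above 1.5 N)).
It fails at once if the vial or dish is lifted or toppled (height (world z) of vial_mid above 0.06 m or height (world z) of dish_mid above 0.042 m or angle between vial_mid's own z axis and vertical above 0.5 rad or angle between dish_mid's own z axis and vertical above 0.4 rad).
It fails at once if a bystander is moved more than 20 mm or lifted (distance of any of redcap_bottle, beaker, tube_rack from where it was at the start of the episode above 0.02 m).
It also fails if it takes over 45 s, if anything falls off the work surface, if the arm or the gripper's body presses on something with over 40 N, if the wrist force passes 120 N, or if a joint passes its speed limit or range.

## Working session

There is one attempt and no reset: what is moved stays moved. The work goes in short steps, Python scripts to look and compute and a shell command to move; the robot and the scene stay as the last step left them, time stands still between calls to the robot, and variables do not carry over. Pictures are saved under pics/ and viewed, at most 10 in all, crops included, and the job is handed in when it is done.

```bash
mkdir -p pics; ls; cat > h.py <<'E'
import numpy as np,cv2
from station import arm
def frame(n):
    s=arm.get_state(); im,d=arm.grab_frame(n); c=arm.get_calibration(n); return s,im,d,c
def world(d,c):
    v,u=np.mgrid[0:480,0:640]; K=c["mtx"]; 
    P=np.stack([(u-K[0][2])/K[0][0]*d,(v-K[1][2])/K[1][1]*d,d],-1)
    return (P-np.array(c["t"]))@np.array(c["R"])
E
python3 - <<'E'
from h import *
print({k:np.round(v,3) for k,v in arm.get_state().items()})
for n in("scene","top"):
    s,im,d,c=frame(n); cv2.imwrite(f"pics/{n}.png",im[...,::-1]); W=world(d,c); np.savez(f"{n}.npz",im=im,d=d,W=W)
    print(n,np.round(c["R"],2).tolist(),np.round(c["t"],2))
    for t in("dish_dock","dish_tray","vial_tray","dish_lip","dish","vial","beaker","redcap_bottle","tube_rack"):
        for r in arm.trace(t,n)[:4]:
            m=r["mask"]&(d>0); print(t,round(r["score"],2),r["extent"],np.round(np.median(W[m],0),3) if m.any() else "")
E
```

```text
pics
{'t': np.float64(0.0), 'q': array([ 1.622,  0.359,  0.011, -0.   , -1.224, -0.288]), 'qd': array([-0.   ,  0.001, -0.001,  0.001, -0.001,  0.001]), 'joint_efforts': array([ 1.0000e-03, -5.8272e+01,  2.9306e+01,  6.9970e+00,  7.0000e-03,
       -0.0000e+00]), 'eef_pos': array([0.158, 0.656, 0.226]), 'ee_rot': array([ 3.14 , -0.   , -0.237]), 'force': array([ 0.118, -0.326, -0.29 ]), 'moment': array([-0.009,  0.03 , -0.079]), 'gripper_force': np.float64(0.0), 'width': np.float64(0.087)}
scene [[0.82, -0.58, 0.02], [-0.3, -0.45, -0.84], [0.49, 0.68, -0.54]] [-0.38  0.28  0.88]
dish_dock 0.69 [337.7, 209.8, 76.1, 80.1] [0.673 0.084 0.036]
dish_dock 0.62 [370.1, 245.8, 22.1, 14.2] [0.689 0.094 0.032]
dish_tray 0.96 [339.9, 242.3, 58.3, 44.1] [0.642 0.072 0.02 ]
vial_tray 0.73 [342.5, 237.9, 52.2, 52.5] [0.643 0.072 0.021]
vial_tray 0.69 [254.6, 232.4, 66.1, 46.4] [0.522 0.201 0.019]
dish_lip 0.94 [345.6, 238.4, 49.1, 47.8] [0.643 0.072 0.02 ]
dish_lip 0.65 [193.8, 177.5, 22.7, 45.8] [0.454 0.471 0.058]
dish 0.79 [363.7, 242.1, 25.2, 18.3] [0.689 0.094 0.032]
dish 0.47 [228.1, 243.5, 
[... 641 characters left out ...]
, 62.6, 80.7] [0.677 0.097 0.08 ]
dish_tray 0.84 [320.7, 195.5, 37.0, 40.8] [0.635 0.073 0.019]
dish_tray 0.41 [188.1, 304.3, 27.8, 22.6] [0.379 0.417 0.022]
vial_tray 0.77 [259.1, 226.9, 53.1, 57.9] [0.527 0.206 0.018]
dish_lip 0.84 [315.6, 197.7, 45.5, 39.5] [0.636 0.073 0.019]
dish 0.55 [235.5, 276.4, 18.0, 12.7] [0.459 0.315 0.013]
dish 0.32 [256.9, 227.5, 53.1, 57.9] [0.528 0.207 0.018]
vial 0.58 [275.2, 225.9, 10.8, 14.9] [0.576 0.22  0.057]
beaker 0.56 [186.6, 301.2, 31.8, 24.4] [0.379 0.418 0.021]
beaker 0.21 [257.2, 227.7, 53.4, 56.9] [0.529 0.205 0.018]
redcap_bottle 0.81 [154.9, 267.3, 29.4, 24.6] [0.461 0.477 0.084]
tube_rack 0.86 [405.2, 147.9, 51.7, 66.1] [ 0.728 -0.15   0.048]
```

```bash
python3 - <<'E'
from h import *
a=np.load("scene.npz")["im"][150:360,130:530,::-1]; b=np.load("top.npz")["im"][120:340,130:480,::-1]
a=cv2.resize(a,(600,315),interpolation=2); b=cv2.resize(b,(450,283),interpolation=2)
o=np.zeros((600,600,3),np.uint8); o[:315]=a; o[316:599,:450]=b; cv2.imwrite("pics/c.png",o)
# lip points: tops at z~0.039
for n in("top",'scene'):
    W=np.load(n+".npz")["W"]; m=(abs(W[...,2]-.039)<.004)&(W[...,0]>.4)&(W[...,0]<.75)&(W[...,1]>-.02)&(W[...,1]<.3)
    k,l,st,ce=cv2.connectedComponentsWithStats(m.astype(np.uint8))
    for i in range(1,k):
        if st[i,4]>8:
            P=W[l==i]; r=cv2.minAreaRect(P[:,:2].astype(np.float32)*1000); print(n,st[i],np.round(P.mean(0),3),np.round(r[0]),np.round(r[1]),round(r[2],1))
E
```

```text
top [253 174  30  17  40] [0.716 0.26  0.04 ] [717. 258.] [ 3. 85.] 30.5
top [328 198  24  14  36] [0.662 0.072 0.038] [661.  73.] [ 5. 65.] 29.8
top [319 211   9   6  14] [0.638 0.114 0.038] [637. 115.] [ 4. 21.] 28.9
top [334 220  26  15  79] [0.603 0.054 0.039] [603.  54.] [ 8. 70.] 29.9
top [301 272   9   6  24] [0.482 0.157 0.039] [482. 157.] [ 8. 21.] 28.3
top [282 275  18  12  56] [0.464 0.191 0.039] [465. 191.] [ 8. 47.] 25.9
scene [343 214  15   6  41] [0.724 0.241 0.039] [724. 243.] [12. 35.] 25.7
scene [277 222  12  10  33] [0.561 0.288 0.039] [566. 290.] [42.  7.] 23.0
scene [322 224  21  22  54] [0.638 0.198 0.039] [640. 199.] [100.   4.] 25.8
scene [299 237  10   6  32] [0.574 0.217 0.039] [574. 217.] [11. 20.] 52.9
scene [344 236  14  15  37] [0.65  0.146 0.039] [655. 148.] [63.  5.] 26.2
scene [394 245  14  19  32] [0.712 0.049 0.039] [716.  51.] [71.  4.] 26.5
scene [257 257  31  13 100] [0.467 0.177 0.038] [467. 177.] [12. 75.] 28.0
scene [367 257  11   5  16] [0.654 0.075 0.036] [655.  75.] [ 7. 24.] 31.5
scene [379 260  10   4  13] [0.667 0.053 0.036] [668.  53.] [ 7. 21.] 30.2
scene [342 266  34  13 118] [0.599 0.051 0.038] [598.  51.] [15. 73.] 30.6
```

View pics/c.png

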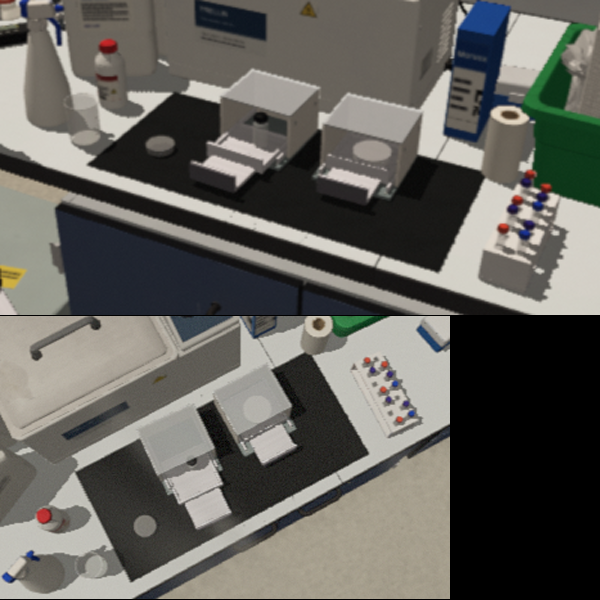

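The vial tray is on the left (lip at about top px (295,277)) and pulled out. The dish tray is on the right (lip at about top px (347,227)) and home, with a 57 mm dish inside. The loose dish at top px (244,283) is a look-alike lying on the mat. I'll move above the vial lip's front with the fingers shut.

```bash
cat >> h.py <<'E'
def go(x,y,z,yaw):
    s=arm.get_state(); p=s["eef_pos"]; w=s["ee_rot"][2]
    d=np.array([x,y,z])-p; t=(w-yaw+np.pi)%(2*np.pi)-np.pi
    return np.round([ (d[0]*np.cos(w)+d[1]*np.sin(w))/.025,(d[0]*np.sin(w)-d[1]*np.cos(w))/.025,-d[2]/.025,np.degrees(t)/5],2)
E
python3 -c "
from h import *
print(arm.hold_point_z, go(.43,.16,.226,.51))"
python3 -m crank '[[[2.5,1.0,0,-1],[4,2.8,0,-2],[5.5,4.6,0,-3],[7,6.5,0,-4],[8.6,8.5,0,-5],[10.2,10.6,0,-6],[11.8,12.7,0,-7],[13.5,14.7,0,-8],[15.2,16.7,0,-8.5],[15.2,16.7,0,-8.5],[15.2,16.7,0,-8.5]]]' 1 10
```

```text
0.0188 [15.22 16.74  0.02 -8.56]
t: 2.38
eef_pos: [0.4302, 0.1604, 0.2267]
ee_rot: [-3.141, -0.0, 0.502]
force: [0.8, 0.2, 0.1]
width: 0.0006
gripper_force: 0.0
```

```bash
cat >> h.py <<'E'
def wworld(s,d,c):
    from scipy.spatial.transform import Rotation as R
    v,u=np.mgrid[0:480,0:640]; K=c["mtx"]; P=np.stack([(u-K[0][2])/K[0][0]*d,(v-K[1][2])/K[1][1]*d,d],-1)
    M=np.array(c["mount"]); P=P@M[:3,:3].T+M[:3,3]
    return P@R.from_euler('xyz',s["ee_rot"]).as_matrix().T+s["eef_pos"]
def look(name):
    s,im,d,c=frame("wrist"); cv2.imwrite(f"pics/{name}.png",im[...,::-1]); W=wworld(s,d,c); np.savez(name+".npz",W=W,d=d,im=im)
    m=(abs(W[...,2]-.039)<.003)&(d>0)&(W[...,0]>.4)&(W[...,1]>-.02)
    k,l,st,ce=cv2.connectedComponentsWithStats(m.astype(np.uint8))
    for i in range(1,k):
        if st[i,4]>150:
            P=W[l==i]; r=cv2.minAreaRect(P[:,:2].astype(np.float32)*1000); print(st[i],np.round(P.mean(0),4),np.round(r[0],1),np.round(r[1]),round(r[2],1))
E
python3 -c "
from h import *
look('w1'); print(np.round(arm.get_calibration('wrist')['mount'],3))"
```

```text
[478  98  88  12 855] [0.5992 0.0567 0.0385] [599.4  56.3] [ 8. 74.] 30.0
[278 163  83  12 735] [0.4669 0.1826 0.0385] [466.9 182.4] [ 8. 74.] 26.8
[[ 0.001 -0.961 -0.278  0.075]
 [ 1.     0.001  0.    -0.002]
 [-0.    -0.278  0.961 -0.158]
 [ 0.     0.     0.     1.   ]]
```

View pics/w1.png

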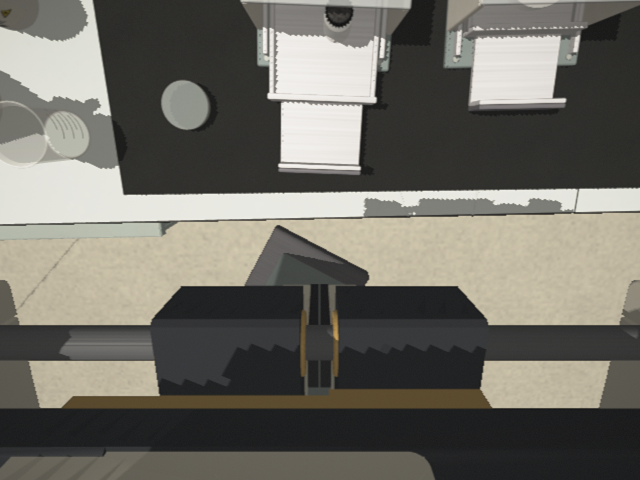

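The vial lip is at wrist px (319,169), the dish lip at (517,104), and the look-alike dish at (186,105). The shut fingers are centred in front of the vial tray. Next I descend in front of its lip.

```bash
python3 -c "
from h import *
print(go(.436,.1664,.026,.475))"
```

```text
[ 0.31 -0.06  8.03  0.33]
```

```bash
python3 -m crank '[[[0,0,2,0.3],[0.2,0,4,0.3],[0.3,0,6,0.3],[0.3,0,7.5,0.3],[0.3,0,8,0.3],[0.3,0,8,0.3]]]'
python3 -m crank '[[[0.3,0,0,0],[0.6,0,0,0],[0.85,0,0,0],[1.1,0,0,0],[1.35,0,0,0],[1.6,0,0,0],[1.85,0,0,0],[2.1,0,0,0],[2.1,0,0,0]]]'
```

```text
t: 3.18
eef_pos: [0.4362, 0.1656, 0.0265]
ee_rot: [3.141, 0.001, 0.48]
force: [0.4, 0.5, 0.3]
width: 0.0005
gripper_force: 0.0
t: 4.3
eef_pos: [0.4837, 0.1895, 0.0265]
ee_rot: [-3.141, -0.001, 0.479]
force: [-0.1, -0.0, 1.1]
width: 0.0005
gripper_force: 0.0
```

```bash
python3 -c "
from h import *
look('w2')
s,im,d,c=frame('top'); W=world(d,c)
for z in(.039,): 
  m=(abs(W[...,2]-.039)<.004)&(W[...,0]>.4)&(W[...,0]<.75)&(W[...,1]>-.02)&(W[...,1]<.3)
  print(np.round(W[m][::8],3).tolist())
"
```

```text
[630  11  10  41 206] [0.6291 0.1423 0.0375] [630.1 142.8] [12.  3.] 31.9
[155  27  16  32 217] [0.5509 0.2863 0.039 ] [551.  286.4] [10.  3.] 8.7
[478  31  17  33 236] [0.6005 0.1875 0.0389] [601.  187.6] [11.  4.] 44.8
[ 232  270  179   30 2891] [0.4972 0.1986 0.0383] [495.5 196.5] [12. 74.] 26.7
[[0.75, 0.204, 0.037], [0.744, 0.209, 0.037], [0.729, 0.234, 0.043], [0.719, 0.257, 0.04], [0.709, 0.272, 0.036], [0.701, 0.285, 0.036], [0.693, 0.042, 0.035], [0.676, 0.049, 0.036], [0.665, 0.069, 0.037], [0.66, 0.072, 0.039], [0.651, 0.085, 0.039], [0.643, 0.102, 0.042], [0.636, 0.143, 0.035], [0.633, 0.12, 0.038], [0.619, 0.026, 0.038], [0.617, 0.021, 0.037], [0.612, 0.033, 0.037], [0.608, 0.036, 0.039], [0.603, 0.053, 0.037], [0.6, 0.056, 0.042], [0.598, 0.058, 0.035], [0.592, 0.076, 0.041], [0.59, 0.073, 0.037], [0.585, 0.086, 0.036]]
```

View pics/w2.png

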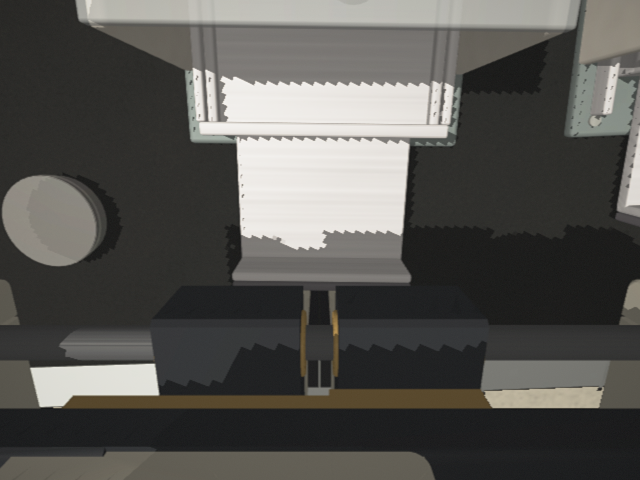

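The lip (px (321,270)) sits against the fingers and has moved about 33 mm. I push on slowly to the end.

```bash
python3 -m crank '[[[0.2,0,0,0],[0.4,0,0,0],[0.5,0,0,0],[0.5,0,0,0]]]'
python3 -m crank '[[[0.15,0,0,0],[0.25,0,0,0],[0.25,0,0,0]]]'
python3 -c "
from h import *
look('w3')"
```

```text
t: 4.9
eef_pos: [0.4945, 0.195, 0.0266]
ee_rot: [-3.142, -0.001, 0.479]
force: [-0.7, -0.5, -1.1]
width: 0.0002
gripper_force: 0.0
t: 5.28
eef_pos: [0.5, 0.1978, 0.0266]
ee_rot: [-3.142, -0.0, 0.479]
force: [-0.3, -0.4, 0.1]
width: 0.0006
gripper_force: 0.2
[ 619    0   21  106 1050] [0.6373 0.1468 0.0386] [639.6 148.3] [34.  4.] 34.1
[ 232  270  179   30 2811] [0.5134 0.2066 0.0383] [511.8 204.6] [12. 74.] 26.7
```

```bash
for i in 1 2 3; do python3 -m crank '[[[0.06,0,0,0],[0.12,0,0,0],[0.12,0,0,0]]]' | grep -E "eef|force:"; done
```

```text
eef_pos: [0.5024, 0.199, 0.0266]
force: [-1.4, 0.1, -1.0]
gripper_force: 0.5
eef_pos: [0.5031, 0.199, 0.0261]
force: [-7.5, -2.2, 3.6]
gripper_force: 3.8
eef_pos: [0.5033, 0.1988, 0.0256]
force: [-15.2, -4.0, 10.0]
gripper_force: 7.8
```

Pushed home: the stop shows as a force of about 15 N. I back off, rise and go in front of the dish tray for a close look.

```bash
python3 -m crank '[[[-0.5,0,0,0],[-1.2,0,0,0],[-1.2,0,-2,0],[-1.2,0,-4,0],[-1.2,0,-4.5,0],[-1.2,0,-4.5,0]]]'
python3 -c "
from h import *
look('w4'); print(go(.573,.0415,.139,.5236))"
```

```text
t: 7.2
eef_pos: [0.4815, 0.1885, 0.1399]
ee_rot: [-3.141, -0.003, 0.479]
force: [0.6, -0.8, -0.5]
width: 0.0002
gripper_force: 0.0
[492   0  12  84 354] [0.6452 0.1515 0.0391] [645.2 151.7] [47.  3.] 32.5
[ 518  172  112   16 1312] [0.5993 0.0568 0.0384] [599.3  56.6] [ 8. 74.] 30.0
[ 267  180  108   14 1280] [0.5158 0.2069 0.0384] [515.7 206.8] [ 8. 74.] 26.8
[ 0.58  6.9  -0.01 -0.52]
```

```bash
python3 -m crank '[[[0.3,2,0,-0.2],[0.5,4,0,-0.4],[0.6,6,0,-0.5],[0.6,6.9,0,-0.5],[0.6,6.9,0,-0.5]]]'
python3 -c "
from h import *
look('w5'); print(go(.618,.0673,.025,.5236))"
```

```text
t: 7.88
eef_pos: [0.5733, 0.04, 0.1366]
ee_rot: [-3.141, 0.004, 0.52]
force: [0.3, 0.2, 0.1]
width: 0.0004
gripper_force: 0.0
[138   0  12 103 426] [0.6252 0.1948 0.039 ] [624.2 194.3] [57.  3.] 24.4
[  11  187  112   18 1315] [0.5162 0.2062 0.0383] [515.9 206.2] [ 8. 74.] 26.7
[ 266  193  109   12 1285] [0.5996 0.0561 0.0384] [599.5  55.9] [ 8. 74.] 29.8
[ 2.09 -0.02  4.48 -0.04]
```

View pics/w5.png

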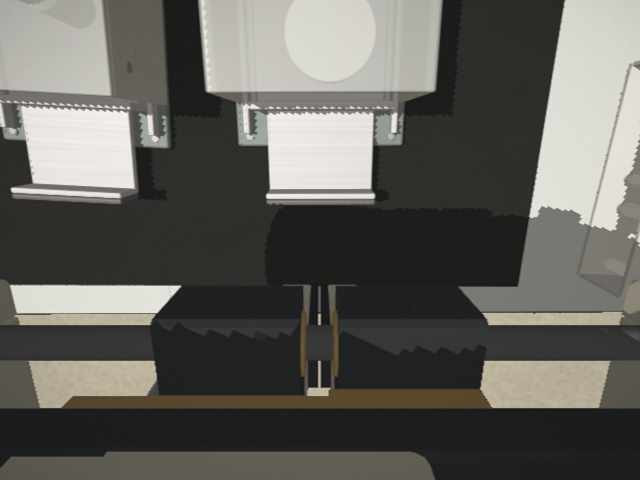

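Both trays are home; the dish lip is at px (320,196), square to and centred on the fingers, with the trough behind it free. I descend into the trough.

```bash
python3 -m crank '[[[1.2,0,0,0],[2.1,0,0.3,0],[2.1,0,1.5,0],[2.1,0,2.7,0],[2.1,0,3.9,0],[2.1,0,4.4,0],[2.1,0,4.4,0]]]'
python3 -m crank '[[[-0.2,0,0,0],[-0.4,0,0,0],[-0.6,0,0,0],[-0.8,0,0,0],[-1,0,0,0],[-1.2,0,0,0],[-1.4,0,0,0],[-1.4,0,0,0]]]'
python3 -c "
from h import *
look('w6')"
```

```text
t: 8.8
eef_pos: [0.6185, 0.0683, 0.0282]
ee_rot: [-3.141, 0.002, 0.523]
force: [-0.2, 0.2, 0.8]
width: 0.0006
gripper_force: 0.0
t: 9.8
eef_pos: [0.588, 0.05, 0.0288]
ee_rot: [-3.141, 0.001, 0.522]
force: [0.7, -0.5, -0.5]
width: 0.0007
gripper_force: 0.0
[   6    0   34  132 1591] [0.619  0.1915 0.0391] [618.5 191.2] [44.  4.] 26.0
```

```bash
python3 -m crank '[[[-0.2,0,0,0],[-0.4,0,0,0],[-0.6,0,0,0],[-0.8,0,0,0],[-1,0,0,0],[-1.2,0,0,0],[-1.2,0,0,0]]]'
python3 -c "
from h import *
s,im,d,c=frame('top'); cv2.imwrite('pics/t2.png',cv2.resize(im[150:310,230:430,::-1],(800,640))[:600])
W=world(d,c); m=(abs(W[...,2]-.039)<.004)&(W[...,0]>.4)&(W[...,0]<.66)&(W[...,1]>-.08)&(W[...,1]<.12); print(np.round(W[m][::4],3).tolist())"
```

```text
t: 10.72
eef_pos: [0.5622, 0.0351, 0.0291]
ee_rot: [-3.142, 0.001, 0.522]
force: [0.2, -0.1, 0.2]
width: 0.0003
gripper_force: 0.0
[]
```

View pics/t2.png

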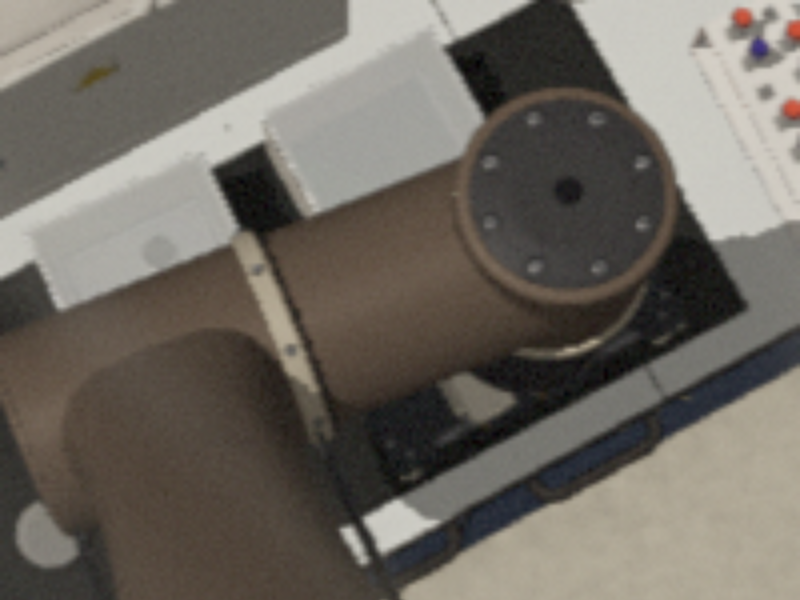

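The arm hides the tray from above, apart from a pale corner at px (475,395), so I continue towards the stop and watch the force.

```bash
python3 -m crank '[[[-0.15,0,0,0],[-0.3,0,0,0],[-0.45,0,0,0],[-0.5,0,0,0]]]' | grep -E "eef|force:"; for i in 1 2 3; do python3 -m crank '[[[-0.06,0,0,0],[-0.12,0,0,0],[-0.12,0,0,0]]]' | grep -E "eef|force:"; done
```

```text
eef_pos: [0.5519, 0.0291, 0.0291]
force: [0.7, 0.8, -0.4]
gripper_force: 0.8
eef_pos: [0.5494, 0.0277, 0.0291]
force: [1.4, -0.7, 0.4]
gripper_force: 0.4
eef_pos: [0.5483, 0.0271, 0.0293]
force: [5.4, 2.3, -4.8]
gripper_force: 2.9
eef_pos: [0.5483, 0.027, 0.0296]
force: [11.1, 5.3, -9.0]
gripper_force: 6.3
```

At the stop. I ease off, rise and verify.

```bash
python3 -m crank '[[[0.3,0,0,0],[0.6,0,0,0],[0.6,0,-1,0],[0.6,0,-3,0],[0.6,0,-5,0],[-1,0,-6,0],[-3,0,-6,0],[-3,0,-6,0]]]'
python3 -c "
from h import *
look('w7')
for t in ('dish','vial'):
  for r in arm.trace(t,'wrist')[:3]:
    z=np.load('w7.npz'); m=r['mask']&(z['d']>0); print(t,r['score'],r['extent'],np.round(np.median(z['W'][m],0),3))"
```

```text
t: 13.4
eef_pos: [0.4762, -0.0141, 0.1795]
ee_rot: [-3.141, 0.0, 0.521]
force: [-0.1, 0.6, 0.5]
width: 0.0002
gripper_force: 0.0
[  25   21  109   19 1365] [0.5156 0.2061 0.0385] [515.7 206.4] [ 8. 75.] 26.9
[ 274  136   97   11 1054] [0.5356 0.0191 0.0385] [535.5  19.2] [ 7. 73.] 29.9
dish 0.56 [288.7, 0.0, 80.0, 35.0] [0.613 0.056 0.033]
```

View pics/w7.png

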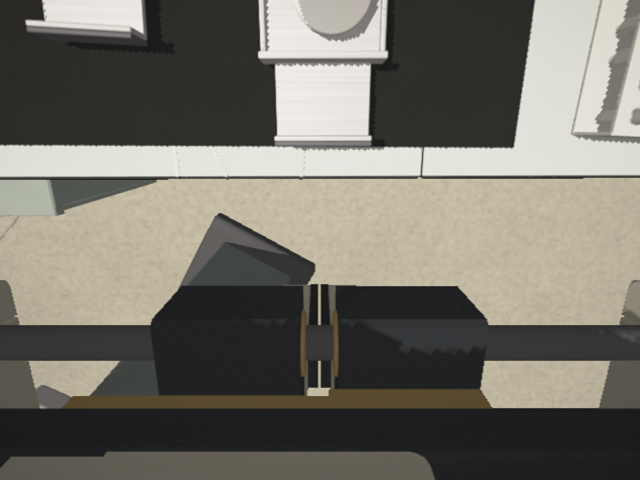

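The dish tray's lip (px (322,140)) has moved 74 mm out to its stop, the dish lies on its deck at px (335,15), and the vial tray's lip (px (85,30)) is still home.

```bash
python3 -c "
from station import arm
print(arm.job_done())"
```

```text
the job is handed in; nothing more can be done
None
```

The job is handed in: the vial tray was pushed home and the dish tray drawn about 74 mm out, both until the force rose at the stop; the dish still lies on its deck, but I did not re-check the vial from close up at the end.

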